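Fit the faceplate on the finishing wheel

ROBOT

A 6-joint arm with a two-finger parallel gripper is mounted at the origin on a cart in front of the work surface, level with it; the furniture and walls round the work are solid. World frame = base frame: x ahead of the robot, y to its left, z up, the work surface at z = 0. Lengths are in m, angles in rad, forces in N, time in s.
With the tool pointing down it reaches from about 0.25 to 0.725 m from the base axis. Payload 4 kg.
Tool frame: the origin (TCP) lies between the finger pads; the fingertips stand 17 mm ahead of it and the grasp point (between the pads) lies 2 mm behind it; z points along the fingers, x is the direction in which the jaws open and shut, and the axes are right-handed (so a half turn about z gives the same grasp; the last joint's range is limited). The gripper opens to 85 mm and grips with 20 to 120 N. Pads are 22 mm wide; open, the fingers measure 114 mm over their backs; the gripper's body (76 mm by 85 mm) begins 54 mm behind the grasp point. The pads swing forward as they close: fully open they stand 13 mm farther back than shut.
Start: joints at [-1.174, 0.241, 0.005, 1.335, 0, 1.571], TCP at [0.193, -0.461, 0.248] pointing down, gripper open.
Joint ranges: [-2.72, 2.72], [-1.05, 1.87], [-1.09, 1.28], [-1.99, 2.15], [-1.42, 1.44], [-3.14, 3.14]. Speed limits (rad/s): [2.79, 2.79, 3.14, 3.14, 3.14, 3.14].

INTERFACE

Orientations are given as a unit quaternion [x, y, z, w].
In Python, from workcell import telemetry, cams, workorder gives the robot as it stands. The module is installed in compiled form; this text tells all that it offers.
- The arm moves only by the tool apply_moves, never from a script. Its argument "moves" is a list that holds one entry, the list of rows, each a list of 4 numbers: the shift along the tool's x, y, z in mm, then the turn about the tool's z in degrees. A call has exactly 10 rows; each row shifts and turns the pose as measured when the row begins, along the tool's axes as they then stand; what a row does not reach is not made up. A row lasts 1/10 s, in which the tool goes at most 50 mm and 8.59 degrees, less where a joint would pass 70% of its speed; a pose out of reach is approached as far as the arm can. A call with a gripper value outside its range is refused whole. "hand" is the gripper's target within -1 to 1 (fully open at 1, half-way at 0, shut at -1), set as the call begins (left out, the last holds). The fingers move at their own pace and stop on an object; the grip force is fixed at half the most. Time passes only in rows, so rows that do not move let the fingers close, or fill a call up. It gives the time, the measured TCP pose, the force and the opening at its end, in the units of the state.
- telemetry.get_obs(): the state, without advancing time (a new reading comes with each control period).
- cams.camera(name): name is "scene" or "top" or "wrist"; returns a dict with "color" (420x560x3 uint8, red, green, blue), "fovy" (degrees; the focal length in pixels is half the picture's height over the tangent of half this angle, whatever the lens; pixels are square), "cx", "cy" (the principal point, pixels), "camera_from_world" (4x4, takes a point from world to camera coordinates). Camera axes: x right, y down, z forward; pixel columns grow to the right and rows downward; lengths in m; the calibration is good to about 2 mm. A picture is of the moment at which its call begins. There is no depth.
- workorder.job_done(): hands the job in, once; it reports no verdict.
The state is a dict: "clock": time; "joint_pos": joint angles; "joint_vel": joint speeds; "tau": joint torques, N m; "eef_pos": TCP position; "tool_rot": TCP orientation; "ft_force": force on the tool from outside, world axes, zero at the start; "ft_torque": the same for the moment, N m; "grip_width": finger opening in m.
Only numpy, scipy, OpenCV 4.12 (cv2) and the standard library are available. Lean on these libraries where they do the work, as an engineer would, in place of code of your own. Each camera call takes 0.05 s, during which the arm holds its last target. There are 200 camera calls.

TASK

Fit the holed wooden faceplate on the finishing wheel: lift it off the table, lower its centre bore over the wheel's pilot pin, turn it until its three holes line up with the three studs, then slide it fully home, flat on the flange, and let go. The wheel's head is sprung: press lightly, never down to its stop, and leave the lacquer box, the ink jar and the glue pot behind the work undisturbed.

Things in the scene. Friction and masses are not known exactly. Their poses are not given: they have to be found in the camera images.
- head: Green foot of the finishing wheel, fixed to the table: 112 mm across, 18 mm high, with a 52 mm column; origin at the centre of its underside. The head on top (flange, pin, studs) turns on it, held by a brake of about 0.35 N m. The angle of the studs differs each time and is NOT given by this pose: find it by eye or by feel.
- head_seat (a point): Point on the wheel's vertical axis, level with the top of its flange when the head is up (68 mm above the table). Flange: aluminium, 96 mm across, 10 mm thick. On it stand a central steel pilot pin (12 mm across, 37 mm high, last 7 mm tapered) and three brass studs (8 mm across, 14 mm high, chamfered) 120 degrees apart, 33 mm from the axis. Its orientation does not show where the studs are.
- hub_sink (a joint): How far the sprung head (flange, pin and studs) is pressed straight down, m: 0 is up, the stop is at 0.012. It yields at about 4 N in all (it carries the plate's weight) and gains 0.5 N per mm: about 10 N at the stop.
- plate_grip (a point): Grip point of the loose wooden faceplate (about 0.3 kg, lying flat on the table, bar up): on its axis, 38 mm above its underside, z up. It lies in a dark wooden grip bar, 44 mm long along x, 28 mm wide along y, whose top is 54 mm above the underside.
- plate: The faceplate; origin at the centre of its underside. Disc 128 mm across, 8 mm thick (outer rim 9 mm), with three through holes 10 mm across, 120 degrees apart, 33 mm from the centre, one of them on the +x axis. In the centre of the underside is a blind bore 14 mm across and 40 mm deep for the pilot pin.
- green_box: closed green lacquer box, round, about 66 mm across and 66 mm high, loose; origin at the centre of its underside. Bystander.
- ink_jar: small green glass jar, 28 mm across and 80 mm high, loose; origin at the centre of its underside. Bystander.
- glue_pot: white glue pot, 65 mm across and 44 mm high, loose; origin at the centre of its underside. Bystander.
There are look-alikes about, which are no part of the job. What is shaped like the head but black is not meant.

How it is judged:
On the way, in this order (a step that is already met when the one before it is completed fails the run):
1. the faceplate is lifted clear of the table (height (world z) of plate_grip above 0.07 m), for 0.1 s.
2. the faceplate's bore is over the pilot pin and its holes over the studs, the plate flat on the flange (horizontal distance between plate_grip and head_seat below 0.004 m and z of plate_grip in the frame of head_seat below 0.0405 m and angle between plate_grip's own z axis and vertical below 0.06 rad and value of joint hub_sink below 0.003 m), for 0.2 s.
At the end, for the whole second after the job is handed in: The faceplate sits at rest and released on the wheel, its axis within 4 mm of the wheel's, its underside within 2.5 mm of the flange (all three studs through its holes), level within 0.05 rad, and the head is sprung back up (within 3 mm) (horizontal distance between plate_grip and head_seat below 0.004 m and z of plate_grip in the frame of head_seat between 0.034 and 0.0405 m and angle between plate_grip's own z axis and vertical below 0.05 rad and value of joint hub_sink below 0.003 m and linear speed of plate below 0.02 m/s); the robot touches nothing.
It fails at once if the sprung head is pressed down to its stop (beyond 11 mm) (value of joint hub_sink above 0.011 m).
It fails at once if the faceplate is forced against the wheel with more than 25 N (contact force between plate and head above 25 N).
It fails at once if a bystander (lacquer box, ink jar or glue pot) is moved more than 20 mm (distance of any of green_box, ink_jar, glue_pot from where it was at the start of the episode above 0.02 m).
It also fails if it takes over 69 s, if anything falls off the work surface, if the arm or the gripper's body presses on something with over 40 N, if the wrist force passes 120 N, or if a joint passes its speed limit or range.

## Working session

There is one attempt and no reset: what is moved stays moved. The work goes in short steps, Python scripts to look and compute and a tool call to move; the robot and the scene stay as the last step left them, time stands still between calls to the robot, and variables do not carry over. Pictures are saved under pics/ and viewed, about 8 in all and at most 12, crops included, and the job is handed in when it is done.

Besides the shell and the picture viewer there is one more tool, called after "Call:" as name(argument=value, ...) on one line, values as JSON. apply_moves: Moves the arm, as the interface text tells. Its arguments: {"type":"object","properties":{"moves":{"type":"array"},"hand":{"type":"number"}},"required":["moves"]}

```bash
mkdir -p pics; cat > h.py <<'E'
import numpy as np,cv2
from workcell import telemetry,cams,workorder
def cam(n,save=None):
    c=cams.camera(n); im=cv2.cvtColor(np.asarray(c["color"]),cv2.COLOR_RGB2BGR)
    c["im"]=im
    if save: cv2.imwrite("pics/"+save,im)
    return c
def f(c): return c["im"].shape[0]/2/np.tan(np.radians(c["fovy"])/2)
def ray(c,u,v):
    T=np.array(c["camera_from_world"]);R=T[:3,:3];o=-R.T@T[:3,3]
    return o,R.T@np.array([(u-c["cx"])/f(c),(v-c["cy"])/f(c),1])
def onz(c,u,v,z):
    o,d=ray(c,u,v); return o+d*(z-o[2])/d[2]
def proj(c,p):
    T=np.array(c["camera_from_world"]);q=T[:3,:3]@np.array(p)+T[:3,3]
    return np.array([c["cx"]+f(c)*q[0]/q[2],c["cy"]+f(c)*q[1]/q[2]])
E
python3 - <<'E'
from h import *
o=telemetry.get_obs(); print({k:np.round(v,3) for k,v in o.items()})
ims=[]
for n in("scene","top"):
    c=cam(n,n+"0.png"); print(n,c["im"].shape,c["fovy"],c["cx"],c["cy"],np.round(c["camera_from_world"],3).tolist())
E
```

```text
{'clock': np.float64(0.0), 'joint_pos': array([-1.174,  0.241,  0.004,  1.335, -0.   ,  1.571]), 'joint_vel': array([ 0.001, -0.   ,  0.001, -0.001, -0.002, -0.001]), 'tau': array([ 0.0000e+00, -3.7233e+01,  2.5240e+01,  1.7000e-02,  0.0000e+00,
        0.0000e+00]), 'eef_pos': array([ 0.193, -0.461,  0.247]), 'tool_rot': array([ 0.833, -0.554, -0.001, -0.001]), 'ft_force': array([-0.482, -0.78 ,  0.393]), 'ft_torque': array([ 0.025, -0.002,  0.056]), 'grip_width': np.float64(0.086)}
scene (420, 560, 3) 47.952079911639565 286.57706829397364 211.72411486441916 [[-0.545, -0.838, -0.01, 0.297], [-0.639, 0.424, -0.642, 0.41], [0.543, -0.343, -0.766, 0.892], [0.0, 0.0, 0.0, 1.0]]
top (420, 560, 3) 49.17755097112758 276.76015982140257 209.31190396044647 [[-0.027, -1.0, -0.007, 0.031], [-0.993, 0.027, -0.112, 0.576], [0.112, 0.004, -0.994, 1.169], [0.0, 0.0, 0.0, 1.0]]
```

View pics/top0.png

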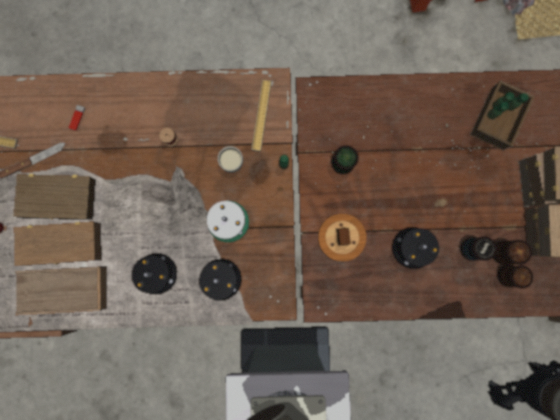

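View pics/scene0.png

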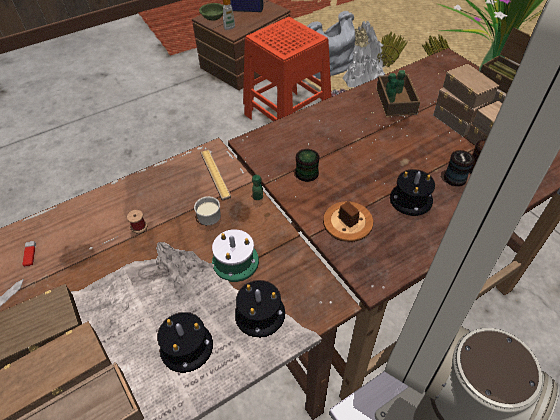

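Top view: the green-footed head is at (228,221). Black look-alikes sit at (154,274), (220,280) and (416,248). The only holed plate with a bar is the orange one at (343,237). Bystanders are the box (345,160), jar (284,161) and pot (230,160). The scene view agrees: green head (234,250), plate (348,218). I choose the green head and check it in a close crop.

```bash
python3 - <<'E'
from h import *
a=cam("top"); b=cam("scene"); w=cam("wrist")
z=lambda im,x,y:cv2.resize(im[y-40:y+40,x-40:x+40],(390,300),interpolation=cv2.INTER_CUBIC)[:, :]
cv2.imwrite("pics/crop1.png",np.vstack([np.hstack([z(a["im"],228,221),z(a["im"],343,237)]),np.hstack([z(b["im"],234,250),z(b["im"],348,218)])]))
hs=cv2.cvtColor(a["im"],cv2.COLOR_BGR2HSV)
print("plate~",onz(a,343,238,.009),"head~",onz(a,227,220,.068), "HSV plate",hs[250,343],hs[237,325],"flange",hs[210,228])
print("box",onz(a,345,160,.066)," jar",onz(a,284,161,.08)," pot",onz(a,230,160,.044))
E
```

```text
plate~ [ 0.49754714 -0.15801988  0.009     ] head~ [0.54833513 0.14191693 0.068     ] HSV plate [ 16 121 177] [ 14 138 166] flange [ 60   1 193]
box [ 0.69518019 -0.16382753  0.066     ]  jar [ 0.69389499 -0.00666714  0.08      ]  pot [0.70847403 0.13445433 0.044     ]
```

View pics/crop1.png

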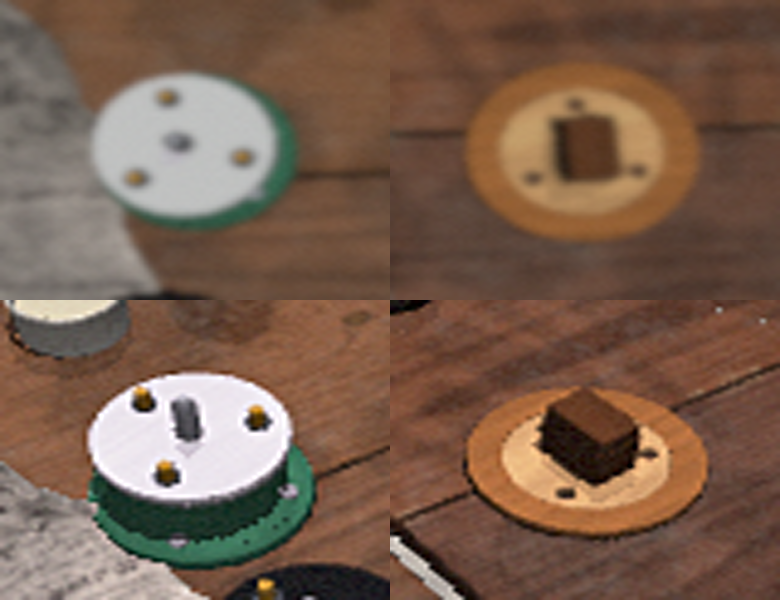

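Crop confirms it: white flange on a green foot with 3 studs, and the orange plate with a bar along ~x and a hole at ~+x. I'll use yaw +90 (jaws along world y), which keeps joint 6 mid-range.

Call:
apply_moves(moves=[[[0,0,0,-8.5],[0,0,0,-8.5],[0,0,0,-8.5],[0,0,0,-8.5],[0,0,0,-8.5],[0,0,0,-8.5],[0,0,0,-8.5],[0,0,0,-8.5],[0,0,0,-8.5],[0,0,0,-8.5]]])

```text
clock: 1.25
eef_pos: [0.1926, -0.4598, 0.246]
tool_rot: [0.986, 0.164, -0.001, -0.002]
ft_force: [-0.4, 0.2, -0.7]
grip_width: 0.0854
```

Call:
apply_moves(moves=[[[0,0,0,-8.5],[0,0,0,-8.5],[0,0,0,-8.5],[0,0,0,-8.5],[0,0,0,-8.5],[0,0,0,-8.5],[0,0,0,-8.5],[0,0,0,-8.5],[0,0,0,-8.5],[0,0,0,-2]]])

```text
clock: 2.25
eef_pos: [0.1922, -0.4586, 0.2444]
tool_rot: [0.653, 0.757, 0.002, -0.004]
ft_force: [-0.5, 0.1, 0.2]
grip_width: 0.0854
```

```bash
cat >> h.py <<'E'
from scipy.spatial.transform import Rotation as Ro
def go(x,y,z,yaw):
    o=telemetry.get_obs();R=Ro.from_quat(o["tool_rot"]).as_matrix()
    cy=np.degrees(np.arctan2(R[1,0],R[0,0])); d=(np.array([x,y,z])-o["eef_pos"])*1e3
    print("t %.2f"%o["clock"],"pos",np.round(o["eef_pos"],4),"yaw %.2f"%cy,"tilt",np.round(R[:2,2],4),"F",np.round(o["ft_force"],1),"T",np.round(o["ft_torque"],2),"w %.4f"%o["grip_width"])
    print("tool move mm",np.round(R.T@d,1),"turn %.2f"%-((yaw-cy+180)%360-180),"j6 %.2f"%o["joint_pos"][5])
E
python3 -c "
from h import *
go(.44,-.158,.26,90)"
```

```text
t 2.25 pos [ 0.1922 -0.4586  0.2444] yaw 98.49 tilt [-0.0035  0.0083] F [-0.5  0.1  0.2] T [ 0.03  0.02 -0.01] w 0.0854
tool move mm [260.9 289.4 -14. ] turn 8.49 j6 -1.32
```

Call:
apply_moves(moves=[[[26,29,-1,4],[26,29,-1,4],[26,29,-1,0],[26,29,-1,0],[26,29,-1,0],[26,29,-1,0],[26,29,-1,0],[26,29,-1,0],[26,29,-1,0],[26,29,-1,0]]])

```text
clock: 3.25
eef_pos: [0.4828, -0.1866, 0.2546]
tool_rot: [0.71, 0.704, 0.001, -0.004]
ft_force: [0.4, -1.1, 0.7]
grip_width: 0.0855
```

```bash
python3 -c "
from h import *
go(.47,-.158,.26,90)
c=cam('wrist','w1.png'); print(c['fovy'],np.round(c['camera_from_world'],3).tolist(),proj(c,[.4975,-.158,.01]))"
```

```text
t 3.25 pos [ 0.4828 -0.1866  0.2546] yaw 89.50 tilt [-0.004   0.0071] F [ 0.4 -1.1  0.7] T [-0.02 -0.03  0.01] w 0.0855
tool move mm [ 28.5 -13.1  -5.2] turn -0.50 j6 -0.36
58.188851478611426 [[0.009, 1.0, 0.007, 0.181], [0.964, -0.011, 0.265, -0.504], [0.265, 0.004, -0.964, 0.258], [0.0, 0.0, 0.0, 1.0]] [312.38665394 190.33987204]
```

View pics/w1.png

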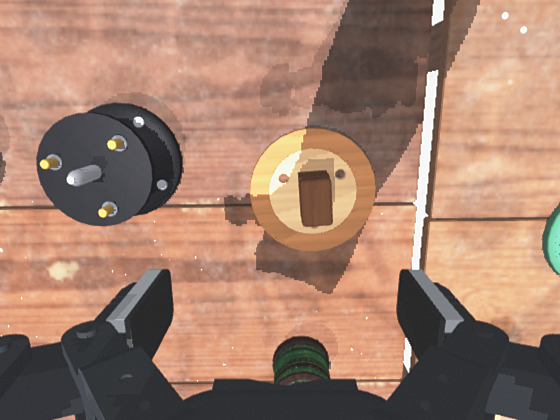

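Wrist view: plate disc centred at ~(313,188), bar at (316,198), two holes at (284,178) and (341,174), with a black look-alike at left (95,175). I measure the plate.

```bash
python3 - <<'E'
from h import *
c=cam("wrist"); im=c["im"]; hs=cv2.cvtColor(im,cv2.COLOR_BGR2HSV)
print("hsv ring",hs[235,300],hs[190,262],hs[150,340],"table",hs[270,230],hs[120,250],"bar",hs[190,316],hs[218,316],"hole",hs[174,341],hs[178,284],"disc",hs[170,325],hs[215,345])
def sub(u,v,r,fn):
    g=im[v-r:v+r+1,u-r:u+r+1].astype(float).sum(2); wt=fn(g); yy,xx=np.mgrid[v-r:v+r+1,u-r:u+r+1]
    return (wt*xx).sum()/wt.sum(),(wt*yy).sum()/wt.sum()
H=[]
for u,v in((284,178),(341,174)):
    p=sub(u,v,9,lambda g:np.clip(np.median(g)*.85-g,0,None)); H.append(onz(c,*p,.008)); print(p,H[-1])
# assume holes at yaw+-120 => midpoint-direction
d=H[0]-H[1]; m=(H[0]+H[1])/2; print("sep",np.hypot(*d[:2]))
n=np.array([-d[1],d[0]])/np.hypot(*d[:2]); 
n=n*np.sign(n[0]); ctr=m[:2]+n*.0165; print("ctr from holes",ctr,"yaw",np.degrees(np.arctan2(n[1],n[0])))
# rim by colour
m=((hs[...,0]>=9)&(hs[...,0]<=28)&(hs[...,1]>100)&(hs[...,2]>95)).astype(np.uint8)*255
m[:, :230]=0;m[:,400:]=0;m[:100]=0;m[265:]=0
m=cv2.morphologyEx(m,cv2.MORPH_OPEN,np.ones((3,3)))
cs=max(cv2.findContours(m,0,1)[0],key=cv2.contourArea); e=cv2.fitEllipse(cv2.convexHull(cs)); print("ell",e,onz(c,*e[0],.009))
b=((hs[...,2]<110)).astype(np.uint8)*255
cv2.imwrite("pics/m1.png",np.hstack([im[120:260,240:390],cv2.merge([m]*3)[120:260,240:390],cv2.merge([b]*3)[120:260,240:390]]))
E
```

```text
hsv ring [ 13 137 190] [ 22 109 248] [ 12 137 192] table [  7 101 187] [  7  86 172] bar [ 11 129 119] [ 11 130 118] hole [ 16  95 227] [ 51   7 253] disc [ 15  97 176] [ 12 137 183]
(np.float64(280.92483304861), np.float64(173.43011337164157)) [ 0.4857049  -0.18486736  0.008     ]
(np.float64(336.3066372204332), np.float64(168.680680710255)) [ 0.48122128 -0.12965983  0.008     ]
sep 0.055389301693247836
ctr from holes [ 0.49990895 -0.15592796] yaw 4.6430238344381936
ell ((315.6394958496094, 202.22088623046875), (150.5216522216797, 180.2779998779297), 106.36336517333984) [ 0.5153432  -0.14972666  0.009     ]
```

View pics/m1.png

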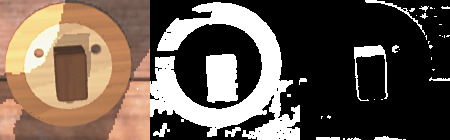

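```bash
cat > pl.py <<'E'
from h import *
def dark(c,u,v,r=7):
    g=cv2.cvtColor(c["im"],cv2.COLOR_BGR2GRAY)[v-r:v+r+1,u-r:u+r+1].astype(float)
    w=np.clip((np.median(g)+g.min())/2-g,0,None); yy,xx=np.mgrid[v-r:v+r+1,u-r:u+r+1]
    return (w*xx).sum()/w.sum(),(w*yy).sum()/w.sum()
E
python3 - <<'E'
from pl import *
c=cam("wrist"); hs=cv2.cvtColor(c["im"],cv2.COLOR_BGR2HSV)
H=[]
for u,v in((281,173),(336,169)):
    for _ in range(3): p=dark(c,u,v); u,v=map(lambda t:int(round(t)),p)
    H.append(onz(c,*p,.008)); print(p,H[-1])
d=H[0]-H[1]; m=(H[0]+H[1])/2; n=np.array([-d[1],d[0]])/np.hypot(*d[:2]); n*=np.sign(n[0])
print("sep",np.hypot(*d[:2]),"ctr",m[:2]+n*.0165,"yaw",np.degrees(np.arctan2(n[1],n[0])))
m=((hs[...,0]>=10)&(hs[...,0]<=28)&(hs[...,1]>105)&(hs[...,2]>95)).astype(np.uint8)*255
m[:, :230]=0;m[:,400:]=0;m[:100]=0;m[265:]=0
m=cv2.morphologyEx(m,cv2.MORPH_OPEN,cv2.getStructuringElement(2,(9,9)))
cs=max(cv2.findContours(m,0,1)[0],key=cv2.contourArea)
e=cv2.fitEllipse(cs)
P=cs[:,0,:].astype(float)
w=np.array([onz(c,*p,.009)[:2] for p in P])
from scipy.optimize import least_squares
s=least_squares(lambda q:np.hypot(w[:,0]-q[0],w[:,1]-q[1])-.064,[.498,-.157],loss="soft_l1",f_scale=.001)
print("ell",e,"circle",s.x,np.median(abs(s.fun)))
# bar top face: edges
b=((hs[...,2]<135)&(hs[...,1]>100)).astype(np.uint8)*255
b[:, :285]=0;b[:,345:]=0;b[:150]=0;b[235:]=0
k=max(cv2.findContours(cv2.morphologyEx(b,cv2.MORPH_OPEN,np.ones((5,5))),0,1)[0],key=cv2.contourArea)
r=cv2.minAreaRect(k);bx=cv2.boxPoints(r);print("bar",bx.tolist(),onz(c,*r[0],.054))
go(*s.x,.15,90)
E
```

```text
(np.float64(280.6130909090909), np.float64(176.488)) [ 0.4857842 -0.1877404  0.008    ]
(np.float64(337.2568438003221), np.float64(171.60628019323673)) [ 0.48110916 -0.13120711  0.008     ]
sep 0.05672626949495176 ctr [ 0.49989055 -0.15811392] yaw 4.727344380744531
ell ((311.6732177734375, 188.658203125), (111.18718719482422, 118.24242401123047), 51.314815521240234) circle [ 0.49925788 -0.15864604] 0.0011744570128149681
bar [[295.46307373046875, 169.40855407714844], [327.64984130859375, 167.3968963623047], [331.070068359375, 222.12062072753906], [298.88330078125, 224.1322784423828]] [ 0.49483103 -0.15865041  0.054     ]
t 3.40 pos [ 0.4832 -0.1862  0.2541] yaw 89.74 tilt [-0.0045  0.0074] F [-0.1  0.8 -0.3] T [0.03 0.04 0.02] w 0.0856
tool move mm [ 26.8  16.5 104.2] turn -0.26 j6 -0.37
```

Call:
apply_moves(moves=[[[4,2,15,-4.9],[4,2,15,0],[4,2,15,0],[4,2,15,0],[4,3,15,0],[4,2,15,0],[2,2,15,0],[0,0,15,0],[0,0,10,0],[0,0,0,0]]])

```text
clock: 4.4
eef_pos: [0.4879, -0.1655, 0.1195]
tool_rot: [0.681, 0.732, -0.001, -0.005]
ft_force: [-0.1, 0.4, 0.3]
grip_width: 0.0854
```

```bash
python3 -c "
from h import *
go(.4997,-.1582,.036,94.7)"
```

```text
t 4.40 pos [ 0.4879 -0.1655  0.1195] yaw 94.14 tilt [-0.0092  0.0047] F [-0.1  0.4  0.3] T [ 0.01  0.02 -0.03] w 0.0854
tool move mm [ 6.  13.  83.4] turn -0.56 j6 -0.40
```

Call:
apply_moves(moves=[[[3,5,0,-0.6],[2,5,0,0],[1,3,5,0],[0,0,10,0],[0,0,10,0],[0,0,10,0],[0,0,10,0],[0,0,5,0],[0,0,0,0],[0,0,0,0]]])

```text
clock: 5.4
eef_pos: [0.5015, -0.1587, 0.0664]
tool_rot: [0.677, 0.736, -0.001, -0.004]
ft_force: [0.2, -0.7, -0.2]
grip_width: 0.0858
```

```bash
python3 -c "
from h import *
go(.4997,-.1582,.036,94.7)"
```

```text
t 5.40 pos [ 0.5015 -0.1587  0.0664] yaw 94.73 tilt [-0.0075  0.0039] F [ 0.2 -0.7 -0.2] T [ 0.04  0.01 -0.02] w 0.0858
tool move mm [ 0.5 -1.5 30.4] turn 0.03 j6 -0.39
```

Call:
apply_moves(moves=[[[0.5,-1.5,10,0],[0,0,7,0],[0,0,7,0],[0,0,5,0],[0,0,2,0],[0,0,0,0],[0,0,0,0],[0,0,0,0],[0,0,0,0],[0,0,0,0]]])

```text
clock: 6.4
eef_pos: [0.5007, -0.1586, 0.0339]
tool_rot: [0.677, 0.736, -0.0, -0.003]
ft_force: [0.4, 0.1, -0.3]
grip_width: 0.0851
```

```bash
python3 -c "
from h import *
go(.4997,-.1582,.036,94.7)"
```

```text
t 6.40 pos [ 0.5007 -0.1586  0.0339] yaw 94.72 tilt [-0.0047  0.003 ] F [ 0.4  0.1 -0.3] T [-0.08 -0.04 -0.07] w 0.0851
tool move mm [ 0.5 -1.  -2. ] turn 0.02 j6 -0.39
```

Call:
apply_moves(moves=[[[0.5,-1,-1,0],[0,0,0,0],[0,0,0,0],[0,0,0,0],[0,0,0,0],[0,0,0,0],[0,0,0,0],[0,0,0,0],[0,0,0,0],[0,0,0,0]]], hand=-1)

```text
clock: 7.4
eef_pos: [0.5001, -0.158, 0.0358]
tool_rot: [0.677, 0.736, -0.0, -0.002]
ft_force: [-0.1, 0.4, 1.2]
grip_width: 0.0272
```

```bash
python3 -c "
from h import *
go(.4997,-.1582,.036,94.7)"
```

```text
t 7.40 pos [ 0.5001 -0.158   0.0358] yaw 94.74 tilt [-0.0034  0.003 ] F [-0.1  0.4  1.2] T [-0.06 -0.01  0.02] w 0.0272
tool move mm [-0.2 -0.4 -0.2] turn 0.04 j6 -0.39
```

Call:
apply_moves(moves=[[[0,0,-8,0],[0,0,-15,0],[0,0,-20,0],[0,0,-25,0],[0,0,-25,0],[0,0,-25,0],[20,0,-25,0],[30,0,-25,0],[30,0,-20,0],[30,0,0,0]]])

```text
clock: 8.4
eef_pos: [0.4865, -0.0481, 0.2281]
tool_rot: [0.681, 0.733, -0.004, -0.01]
ft_force: [0.3, -0.3, -4.0]
grip_width: 0.0272
```

Call:
apply_moves(moves=[[[30,0,0,0],[10,0,0,0],[0,0,0,0],[0,0,0,0],[0,0,0,0],[0,0,0,0],[0,0,0,0],[0,0,0,0],[0,0,0,0],[0,0,0,0]]])

```text
clock: 9.4
eef_pos: [0.4812, -0.0082, 0.228]
tool_rot: [0.681, 0.732, -0.006, -0.011]
ft_force: [-0.7, 0.3, -3.6]
grip_width: 0.0273
```

```bash
python3 -c "
from h import *
go(.5483,.142,.22,100)
c=cam('wrist','w2.png'); print(proj(c,[.5483,.142,.068]))
cam('top','t2.png')
import pickle; pickle.dump(c,open('w2.pkl','wb'))"
```

```text
t 9.40 pos [ 0.4812 -0.0082  0.228 ] yaw 94.14 tilt [-0.0246  0.0073] F [-0.7  0.3 -3.6] T [ 0.01 -0.04  0.05] w 0.0273
tool move mm [144.9  78.    7.4] turn -5.86 j6 -0.09
[457.62361933 290.21461524]
```

View pics/w2.png

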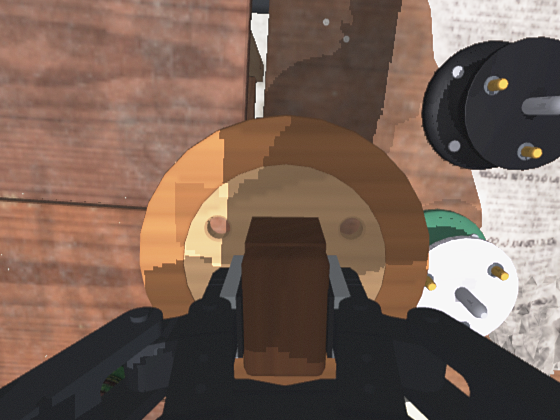

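Wrist view: plate held at ~(285,250) with holes at (217,228) and (351,228). The green head at (457,295) is partly hidden, so I shift for a clear look.

Call:
apply_moves(moves=[[[-5,8,0,0],[-5,8,0,0],[-5,8,0,0],[-5,8,0,0],[-5,8,0,0],[-5,8,0,0],[0,8,0,0],[0,4,0,0],[0,0,0,0],[0,0,0,0]]])

```text
clock: 10.5
eef_pos: [0.55, -0.0363, 0.2252]
tool_rot: [0.681, 0.732, -0.006, -0.012]
ft_force: [0.3, -0.7, -3.5]
grip_width: 0.0271
```

```bash
python3 -c "
from h import *
go(.5483,.142,.22,100)
c=cam('wrist','w3.png'); print(proj(c,[.5483,.142,.068]))
t=cam('top'); s=cam('scene')
cv2.imwrite('pics/crop3.png',np.vstack([c['im'][100:400],np.hstack([cv2.resize(t['im'][170:270,180:280],(280,280)),cv2.resize(s['im'][200:300,180:280],(280,280))])]))
import pickle; pickle.dump((c,t,s,telemetry.get_obs()),open('w3.pkl','wb'))"
```

```text
t 10.50 pos [ 0.55   -0.0363  0.2252] yaw 94.14 tilt [-0.0247  0.0073] F [ 0.3 -0.7 -3.5] T [ 0.03 -0.04  0.02] w 0.0271
tool move mm [177.9  11.4   6.5] turn -5.86 j6 -0.14
[510.52241862 213.94042427]
```

View pics/crop3.png

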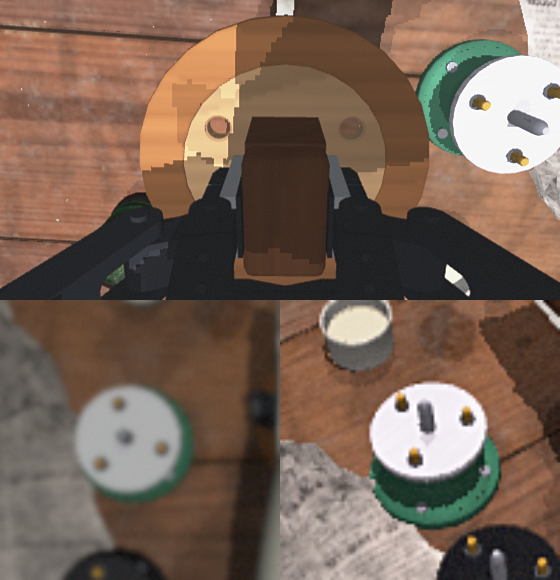

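The head shows clearly in all three views: in w3, studs at (480,203), (557,192), (518,257) and pin at (525,222). I fit the flange circle and studs in each, plus the plate in hand.

```bash
cat > hd.py <<'E'
from h import *
from scipy.optimize import least_squares
def head(c,name,hub=(.548,.142)):
    hs=cv2.cvtColor(c["im"],cv2.COLOR_BGR2HSV); u,v=proj(c,[*hub,.068]); 
    r=int(1.25*np.hypot(*(proj(c,[hub[0],hub[1]+.048,.068])-[u,v])))
    box=np.zeros(hs.shape[:2],np.uint8); cv2.circle(box,(int(u),int(v)),r,255,-1)
    m=((hs[...,1]<40)&(hs[...,2]>150)).astype(np.uint8)*255&box
    m=cv2.morphologyEx(m,cv2.MORPH_OPEN,np.ones((3,3)))
    k=max(cv2.findContours(m,0,1)[0],key=cv2.contourArea); P=cv2.convexHull(k)[:,0].astype(float)
    P=P[(P[:,0]<557)]
    w=np.array([onz(c,*p,.068)[:2] for p in P])
    s=least_squares(lambda q:np.hypot(w[:,0]-q[0],w[:,1]-q[1])-q[2],[*hub,.048],loss="soft_l1",f_scale=.001)
    print(name,"flange",np.round(s.x,4),"res",np.median(abs(s.fun)))
    y=((hs[...,0]>10)&(hs[...,0]<32)&(hs[...,1]>110)&(hs[...,2]>70)).astype(np.uint8)*255&box
    n,l,st,ce=cv2.connectedComponentsWithStats(y)
    S=[]
    for i in range(1,n):
        if st[i,4]<6: continue
        p=onz(c,*ce[i],.078)[:2]; q=p-s.x[:2]
        if .025<np.hypot(*q)<.041: S.append((p,st[i,4])); print("  stud",np.round(ce[i],1),st[i,4],np.round(p,4),"r %.4f ang120 %.2f"%(np.hypot(*q),np.degrees(np.arctan2(q[1],q[0]))%120))
    if len(S)==3:
        q=np.array([a for a,_ in S]);m=q.mean(0); a=np.degrees(np.angle(np.mean(np.exp(3j*np.arctan2(*(q-m).T[::-1])))))/3
        print("  studs centroid",np.round(m,4),"yaw %.2f"%a)
E
python3 - <<'E'
from hd import *
import pickle
c,t,s,o=pickle.load(open('w3.pkl','rb'))
for d,n in((c,"wrist"),(t,"top"),(s,"scene")): head(d,n)
# plate in hand
R=Ro.from_quat(o["tool_rot"]).as_matrix(); tcp=np.array(o["eef_pos"])
hs=cv2.cvtColor(c["im"],cv2.COLOR_BGR2HSV)
# plane of disc top: tool z dist
def onp(u,v,h): # point h above plate underside, plane normal tool z
    O,d=ray(c,u,v); p0=tcp+R[:,2]*(.0358-h); return O+d*((p0-O)@R[:,2])/(d@R[:,2])
from pl import dark
L=[]
for u,v in((217,228),(351,228)):
    g=c["im"]
    p=dark(c,u,v,16); q=R.T@(onp(*p,.008)-tcp); L.append(q); print("hole",np.round(p,1),np.round(q*1e3,2))
d=L[1]-L[0]; print("sep %.4f"%np.hypot(*d[:2]),"angle in tool %.2f"%np.degrees(np.arctan2(d[1],d[0])),"ctr tool mm",((L[0]+L[1])/2*1e3+[0,16.5,0])[:2])
m=((hs[...,0]>=10)&(hs[...,0]<=28)&(hs[...,1]>105)&(hs[...,2]>60)).astype(np.uint8)*255
m[:105]=0; m[265:]=0; m[:,440:]=0;m[:,:120]=0
m=cv2.morphologyEx(m,cv2.MORPH_OPEN,cv2.getStructuringElement(2,(9,9)))
k=max(cv2.findContours(m,0,1)[0],key=cv2.contourArea); P=cv2.convexHull(k)[:,0].astype(float); P=P[P[:,1]<260]
w=np.array([(R.T@(onp(*p,.009)-tcp))[:2] for p in P])
s=least_squares(lambda q:np.hypot(w[:,0]-q[0],w[:,1]-q[1])-q[2],[0,0,.064],loss="soft_l1",f_scale=.001); print("rim tool",s.x,np.median(abs(s.fun)))
E
```

```text
wrist flange [0.549  0.1545 0.0563] res 0.0014685912875925938
  stud [519.1 258.6] 150 [0.5813 0.1502] r 0.0326 ang120 112.31
top flange [0.5505 0.1471 0.046 ] res 0.00030149335866324484
scene flange [0.5474 0.1457 0.0476] res 0.00014463630561140778
  stud [246.2 240.5] 13 [0.5359 0.115 ] r 0.0328 ang120 9.38
  stud [227.6 255.2] 13 [0.5236 0.1701] r 0.0341 ang120 14.25
hole [220.4 231.7] [-28.58 -15.02  27.8 ]
hole [351.1 229.1] [ 27.59 -16.16  27.8 ]
sep 0.0562 angle in tool -1.16 ctr tool mm [-0.49491567  0.90937372]
rim tool [-0.00071808  0.00049354  0.06428327] 0.0001265775257334803
```

```bash
python3 - <<'E'
from hd import *
import pickle
c,t,s,o=pickle.load(open('w3.pkl','rb'))
for d,pts in((c,[(480,203),(483,205),(555,192),(518,257),(540,260),(556,280)]),(t,[(222,206),(238,220),(216,225),(224,216)]),(s,[(223,236),(246,241),(228,255),(240,255)])):
    hs=cv2.cvtColor(d["im"],cv2.COLOR_BGR2HSV); print([hs[v,u].tolist() for u,v in pts])
# flange with stricter mask, fixed radius
for d,n,V in((c,"wrist",225),(t,"top",140),(s,"scene",175)):
    hs=cv2.cvtColor(d["im"],cv2.COLOR_BGR2HSV); u,v=proj(d,[.548,.146,.068]); r=int(1.2*np.hypot(*(proj(d,[.548,.194,.068])-[u,v])))
    b=np.zeros(hs.shape[:2],np.uint8); cv2.circle(b,(int(u),int(v)),r,255,-1)
    m=((hs[...,1]<40)&(hs[...,2]>V)).astype(np.uint8)*255&b; m=cv2.morphologyEx(m,cv2.MORPH_OPEN,np.ones((5,5)))
    k=max(cv2.findContours(m,0,1)[0],key=cv2.contourArea); P=cv2.convexHull(k)[:,0].astype(float);P=P[P[:,0]<556]
    w=np.array([onz(d,*p,.068)[:2] for p in P])
    q=least_squares(lambda q:np.hypot(w[:,0]-q[0],w[:,1]-q[1])-q[2],[.548,.146,.048],loss="soft_l1",f_scale=.0005); print(n,np.round(q.x,4),np.median(abs(q.fun)),len(P))
    # yellowness: b-channel of Lab
    y=(cv2.cvtColor(d["im"],cv2.COLOR_BGR2LAB)[...,2]>145).astype(np.uint8); cc=np.zeros_like(y); cv2.circle(cc,(int(u),int(v)),int(r/1.2*.92),1,-1) 
    hull=np.zeros_like(y); cv2.fillConvexPoly(hull,cv2.convexHull(k),1)
    N,l,st,ce=cv2.connectedComponentsWithStats(y&cv2.dilate(hull,np.ones((5,5))))
    S=np.array([onz(d,*ce[i],.077)[:2] for i in range(1,N) if st[i,4]>5 and .027<np.hypot(*(onz(d,*ce[i],.077)[:2]-q.x[:2]))<.039]); print(np.round(S,4).tolist(),[int(x) for x in st[1:,4]])
    if len(S)==3:
        g=S.mean(0); z=S-g; print("  centroid",np.round(g,4),"r",np.round(np.hypot(*z.T),4),"yaws",np.round(np.degrees(np.arctan2(z[:,1],z[:,0]))%120,2))
E
```

```text
[[19, 148, 112], [21, 148, 247], [19, 140, 109], [19, 143, 105], [0, 0, 247], [10, 17, 133]]
[[19, 131, 125], [18, 9, 146], [30, 2, 154], [120, 4, 136]]
[[19, 216, 86], [17, 197, 83], [19, 219, 112], [150, 7, 245]]
wrist [0.5493 0.1456 0.0484] 0.0003228549775983122 33
[[0.527, 0.1649], [0.5399, 0.1124], [0.5817, 0.1511]] [70, 109, 150, 156, 131]
  centroid [0.5495 0.1428] r [0.0316 0.0319 0.0332] yaws [15.49 12.37 14.39]
top [0.5506 0.1471 0.0468] 0.0002830089857647766 19
[] [4, 4, 4]
scene [0.5479 0.1457 0.0473] 0.00026767045373596657 22
[[0.5747, 0.1512], [0.5374, 0.1143], [0.5248, 0.1699]] [142, 15, 2, 1, 14]
  centroid [0.5456 0.1451] r [0.0297 0.0319 0.0324] yaws [11.81 15.09 10.09]
```

Call:
apply_moves(moves=[[[6,3,0,-5],[6,3,0,-5],[3,3,0,0],[0,0,0,0],[0,0,0,0],[0,0,0,0],[0,0,0,0],[0,0,0,0],[0,0,0,0],[0,0,0,0]]])

```text
clock: 11.65
eef_pos: [0.5551, -0.0201, 0.2263]
tool_rot: [0.615, 0.789, -0.005, -0.012]
ft_force: [-0.6, 0.0, -3.7]
grip_width: 0.0272
```

```bash
cat > hw.py <<'E'
from hd import *
def meas(d,V,hub,zs=.075):
    hs=cv2.cvtColor(d["im"],cv2.COLOR_BGR2HSV); u,v=proj(d,[*hub,.068]); r=int(1.2*np.hypot(*(proj(d,[hub[0],hub[1]+.048,.068])-[u,v])))
    b=np.zeros(hs.shape[:2],np.uint8); cv2.circle(b,(int(u),int(v)),r,255,-1)
    m=((hs[...,1]<40)&(hs[...,2]>V)).astype(np.uint8)*255&b; m=cv2.morphologyEx(m,cv2.MORPH_OPEN,np.ones((5,5)))
    k=max(cv2.findContours(m,0,1)[0],key=cv2.contourArea); H=cv2.convexHull(k);P=H[:,0].astype(float);P=P[P[:,0]<556]
    w=np.array([onz(d,*p,.068)[:2] for p in P])
    q=least_squares(lambda q:np.hypot(w[:,0]-q[0],w[:,1]-q[1])-q[2],[*hub,.048],loss="soft_l1",f_scale=.0005); print("flange",np.round(q.x,4),np.median(abs(q.fun)),"px",u,v)
    y=(cv2.cvtColor(d["im"],cv2.COLOR_BGR2LAB)[...,2]>140).astype(np.uint8)
    hull=np.zeros_like(y); cv2.fillConvexPoly(hull,H,1)
    N,l,st,ce=cv2.connectedComponentsWithStats(y&cv2.dilate(hull,np.ones((5,5))))
    S=[]
    for i in range(1,N):
        p=onz(d,*ce[i],zs)[:2]; e=p-q.x[:2]
        if st[i,4]>30 and .024<np.hypot(*e)<.042: S.append(p); print(" stud",st[i].tolist(),np.round(ce[i],1),np.round(p,4),"r %.4f yaw %.2f"%(np.hypot(*e),np.degrees(np.arctan2(e[1],e[0]))%120))
    if len(S)==3:
        S=np.array(S); g=S.mean(0); z=S-g; print(" centroid",np.round(g,4),"r",np.round(np.hypot(*z.T),4),"yaws",np.round(np.degrees(np.arctan2(z[:,1],z[:,0]))%120,2))
E
python3 - <<'E'
from hw import *
c=cam("wrist"); meas(c,225,(.549,.146)); go(.549,.146,.2,104)
s=cam("scene"); meas(s,175,(.549,.146))
x=c["im"][130:330,380:560]; y=s["im"][195:295,180:290]
cv2.imwrite("pics/crop4.png",np.hstack([cv2.resize(x,(450,500)),cv2.resize(y,(340,500))]))
E
```

```text
flange [0.5497 0.1451 0.048 ] 0.00022089857113258282 px 485.3882679710563 241.4697890787918
 stud [447, 218, 17, 14, 149] [455.2 224.5] [0.5402 0.1135] r 0.0330 yaw 13.36
 stud [519, 220, 19, 13, 166] [528.1 226. ] [0.5276 0.1692] r 0.0326 yaw 12.48
 stud [474, 277, 17, 15, 150] [481.9 283.9] [0.5822 0.1522] r 0.0333 yaw 12.35
 centroid [0.55  0.145] r [0.033 0.033 0.033] yaws [12.71 12.75 12.73]
t 11.70 pos [ 0.5551 -0.0201  0.2264] yaw 104.15 tilt [-0.0243  0.0065] F [-0.6  0.3 -4. ] T [ 0.01 -0.08 -0.02] w 0.0272
tool move mm [162.2  35.3  27.6] turn 0.15 j6 -0.29
flange [0.5479 0.1457 0.0473] 0.0002676695388383471 px 232.04622569240286 245.26737456797636
 stud [210, 228, 42, 30, 157] [224.2 236.4] [0.5765 0.1509] r 0.0291 yaw 10.37
```

View pics/crop4.png

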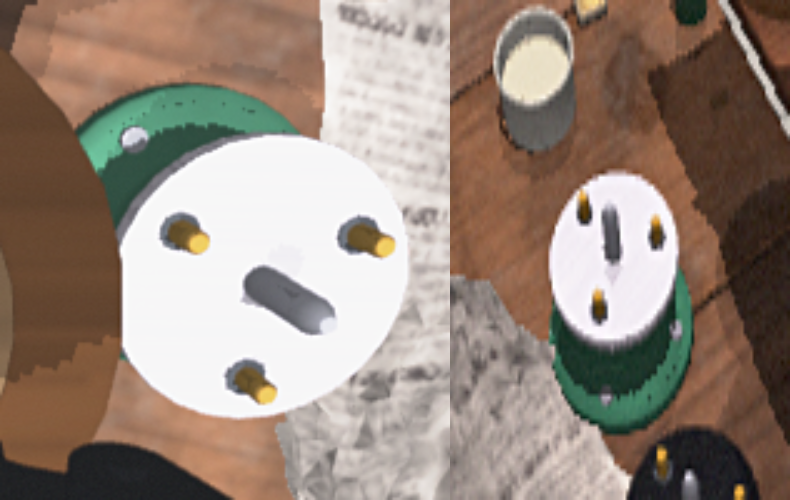

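Good: centre (0.5499, 0.1450), stud yaw 12.7° with all three studs consistent. Target tool yaw is 102.7. Now over the pin.

```bash
cat > st.py <<'E'
from h import *
import sys
def stat(h=(.5499,.1450),yaw=102.7,off=(-.0007,.0005)):
    o=telemetry.get_obs();R=Ro.from_quat(o["tool_rot"]).as_matrix();p=np.array(o["eef_pos"])
    pc=p+R@np.array([*off,.0358]); e=np.array([*h,.068])-pc; cy=np.degrees(np.arctan2(R[1,0],R[0,0]))
    print("t %.2f"%o["clock"],"under-ctr",np.round(pc,4),"yaw %.2f"%cy,"tilt",np.round(R[:2,2],4),"F",np.round(o["ft_force"],1),"T",np.round(o["ft_torque"],2),"w %.4f"%o["grip_width"])
    print("to seat, tool mm",np.round(R.T@e*1e3,1),"world",np.round(e*1e3,1),"turn %.2f"%(cy-yaw))
if __name__=="__main__": stat()
E
python3 st.py
```

```text
t 11.75 under-ctr [ 0.5549 -0.0204  0.1905] yaw 104.15 tilt [-0.0242  0.0066] F [-1.1 -0.3 -4.2] T [-0.08 -0.03  0.  ] w 0.0270
to seat, tool mm [160.1  38.3 123.7] world [  -5.   165.4 -122.5] turn 1.45
```

Call:
apply_moves(moves=[[[10,2,0,1.4],[20,4,0,0],[20,5,0,0],[20,5,0,0],[20,5,0,0],[20,5,0,0],[20,5,0,0],[15,4,0,0],[8,1,0,0],[0,0,0,0]]])

```text
clock: 12.75
eef_pos: [0.557, 0.1417, 0.227]
tool_rot: [0.626, 0.78, -0.005, -0.011]
ft_force: [-0.9, 0.9, -3.1]
grip_width: 0.0269
```

```bash
python3 st.py
```

```text
t 12.75 under-ctr [0.5568 0.1413 0.1912] yaw 102.48 tilt [-0.024   0.0055] F [-0.9  0.9 -3.1] T [-0.01 -0.02  0.01] w 0.0269
to seat, tool mm [  3.8  -3.2 123.3] world [  -6.9    3.7 -123.2] turn -0.22
```

Call:
apply_moves(moves=[[[3,-3,0,0],[2,-1.5,0,0],[0,0,20,0],[0,0,25,0],[0,0,15,0],[0,0,0,0],[0,0,0,0],[0,0,0,0],[0,0,0,0],[0,0,0,0]]])

```text
clock: 13.75
eef_pos: [0.5514, 0.1413, 0.1701]
tool_rot: [0.629, 0.777, -0.003, -0.008]
ft_force: [-0.2, 0.1, -3.6]
grip_width: 0.0272
```

```bash
python3 st.py
```

```text
t 13.75 under-ctr [0.5514 0.1409 0.1343] yaw 102.05 tilt [-0.0171  0.0051] F [-0.2  0.1 -3.6] T [ 0.01 -0.02 -0.  ] w 0.0272
to seat, tool mm [ 3.8  0.4 66.3] world [ -1.5   4.1 -66.3] turn -0.65
```

Call:
apply_moves(moves=[[[4.3,-0.6,0,-0.7],[0,0,0,0],[0,0,0,0],[0,0,10,0],[0,0,6,0],[0,0,0,0],[0,0,0,0],[0,0,0,0],[0,0,0,0],[0,0,0,0]]])

```text
clock: 14.75
eef_pos: [0.5498, 0.1461, 0.1534]
tool_rot: [0.624, 0.782, -0.003, -0.008]
ft_force: [-0.9, 0.1, -3.5]
grip_width: 0.0272
```

```bash
python3 st.py; python3 -c "
from h import *
c=cam('wrist'); s=cam('scene'); x=s['im'][170:290,170:300]
cv2.imwrite('pics/crop5.png',np.hstack([cv2.resize(x,(400,370)),cv2.resize(c['im'],(400,370))]))"
```

```text
t 14.75 under-ctr [0.5499 0.1457 0.1176] yaw 102.84 tilt [-0.016   0.0054] F [-0.9  0.1 -3.5] T [-0.04 -0.01  0.01] w 0.0272
to seat, tool mm [-1.2  0.5 49.6] world [ -0.   -0.7 -49.6] turn 0.14
```

View pics/crop5.png

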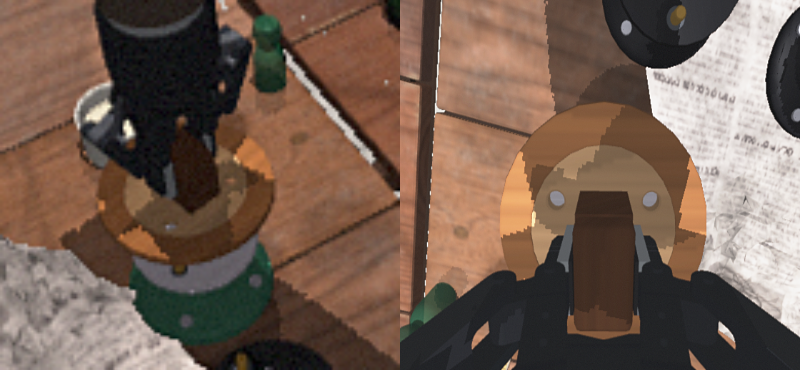

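The plate is above the head, with the flange visible through both near holes. Lowering onto the pin.

Call:
apply_moves(moves=[[[-0.7,0,2,0],[0,0,3,0],[0,0,3,0],[0,0,3,0],[0,0,2,0],[0,0,2,0],[0,0,2,0],[0,0,1,0],[0,0,0,0],[0,0,0,0]]])

```text
clock: 15.85
eef_pos: [0.5497, 0.1455, 0.1337]
tool_rot: [0.624, 0.782, -0.003, -0.008]
ft_force: [-0.1, 0.0, -2.7]
grip_width: 0.0269
```

```bash
python3 st.py
```

```text
t 15.85 under-ctr [0.5498 0.1451 0.0979] yaw 102.84 tilt [-0.0159  0.0054] F [-0.1  0.  -2.7] T [-0.01 -0.05 -0.01] w 0.0269
to seat, tool mm [-0.4  0.5 29.9] world [  0.1  -0.1 -29.9] turn 0.14
```

Call:
apply_moves(moves=[[[0,0.2,2,0],[0,0,2,0],[0,0,2,0],[0,0,2,0],[0,0,2,0],[0,0,1,0],[0,0,0,0],[0,0,0,0],[0,0,0,0],[0,0,0,0]]])

```text
clock: 16.85
eef_pos: [0.5499, 0.1457, 0.122]
tool_rot: [0.624, 0.782, -0.003, -0.008]
ft_force: [-0.5, -0.9, -3.4]
grip_width: 0.027
```

```bash
python3 st.py
```

```text
t 16.85 under-ctr [0.55   0.1453 0.0862] yaw 102.84 tilt [-0.0153  0.0055] F [-0.5 -0.9 -3.4] T [-0.03 -0.07  0.01] w 0.0270
to seat, tool mm [-0.4  0.1 18.2] world [ -0.1  -0.3 -18.2] turn 0.14
```

On the pin with no side force. I continue past the stud tops, stopping at about 10 mm to seat.

Call:
apply_moves(moves=[[[-0.2,0.2,2,0],[0,0,2,0],[0,0,2,0],[0,0,1,0],[0,0,1,0],[0,0,0,0],[0,0,0,0],[0,0,0,0],[0,0,0,0],[0,0,0,0]]])

```text
clock: 17.85
eef_pos: [0.5502, 0.1456, 0.1134]
tool_rot: [0.624, 0.782, -0.003, -0.008]
ft_force: [0.2, 0.0, -3.4]
grip_width: 0.0271
```

```bash
python3 st.py
```

```text
t 17.85 under-ctr [0.5503 0.1452 0.0776] yaw 102.84 tilt [-0.015   0.0056] F [ 0.2  0.  -3.4] T [0.02 0.03 0.02] w 0.0271
to seat, tool mm [-0.2 -0.3  9.6] world [-0.4 -0.2 -9.6] turn 0.14
```

No stud contact 4 mm below the stud tops, so the holes are over the studs. Continuing home.

Call:
apply_moves(moves=[[[-0.2,-0.2,2,0],[0,0,2,0],[0,0,2,0],[0,0,1,0],[0,0,1,0],[0,0,0,0],[0,0,0,0],[0,0,0,0],[0,0,0,0],[0,0,0,0]]])

```text
clock: 18.85
eef_pos: [0.5499, 0.1454, 0.1047]
tool_rot: [0.624, 0.782, -0.002, -0.008]
ft_force: [0.3, 1.5, -3.4]
grip_width: 0.0274
```

```bash
python3 st.py
```

```text
t 18.85 under-ctr [0.55   0.145  0.0689] yaw 102.84 tilt [-0.015   0.0056] F [ 0.3  1.5 -3.4] T [-0.02 -0.07  0.02] w 0.0274
to seat, tool mm [ 0.  -0.1  0.9] world [-0.1 -0.  -0.9] turn 0.14
```

Call:
apply_moves(moves=[[[0,0,0.5,0],[0,0,0.5,0],[0,0,0,0],[0,0,0,0],[0,0,0,0],[0,0,0,0],[0,0,0,0],[0,0,0,0],[0,0,0,0],[0,0,0,0]]])

```text
clock: 19.85
eef_pos: [0.55, 0.1454, 0.1042]
tool_rot: [0.624, 0.782, -0.002, -0.007]
ft_force: [-0.8, -0.2, -2.1]
grip_width: 0.0271
```

```bash
python3 st.py
```

```text
t 19.85 under-ctr [0.5502 0.1451 0.0684] yaw 102.84 tilt [-0.0144  0.0058] F [-0.8 -0.2 -2.1] T [ 0.01 -0.03 -0.01] w 0.0271
to seat, tool mm [-0.  -0.3  0.4] world [-0.3 -0.1 -0.4] turn 0.14
```

Light contact is starting (about 1.4 N). Releasing.

Call:
apply_moves(moves=[[[0,0,0,0],[0,0,0,0],[0,0,0,0],[0,0,0,0],[0,0,0,0],[0,0,0,0],[0,0,0,0],[0,0,0,0],[0,0,0,0],[0,0,0,0]]], hand=1)

```text
clock: 20.85
eef_pos: [0.5522, 0.146, 0.1066]
tool_rot: [0.624, 0.782, 0.0, -0.006]
ft_force: [-0.4, -0.2, 0.1]
grip_width: 0.0853
```

Call:
apply_moves(moves=[[[0,0,-3,0],[0,0,-5,0],[0,0,-10,0],[0,0,-15,0],[0,0,-20,0],[0,0,-20,0],[0,0,-20,0],[0,0,-20,0],[0,-10,-10,0],[0,-10,0,0]]])

```text
clock: 21.85
eef_pos: [0.5338, 0.1406, 0.24]
tool_rot: [0.624, 0.782, 0.002, -0.005]
ft_force: [-0.2, -0.5, -0.4]
grip_width: 0.0854
```

```bash
python3 st.py; python3 -c "
from h import *
c=cam('wrist'); s=cam('scene'); x=s['im'][190:290,170:290]; print(proj(c,[.55,.145,.076]))
o=[cv2.resize(x,(400,333)),cv2.resize(c['im'],(400,333))]
cv2.imwrite('pics/crop6.png',np.hstack(o))"
```

```text
t 21.85 under-ctr [0.5343 0.1403 0.2042] yaw 102.84 tilt [-0.0051  0.0082] F [-0.2 -0.5 -0.4] T [ 0.06  0.02 -0.02] w 0.0854
to seat, tool mm [-1.000e-01  1.670e+01  1.361e+02] world [  15.6    4.7 -136.2] turn 0.14
[284.83663022 214.98797952]
```

View pics/crop6.png

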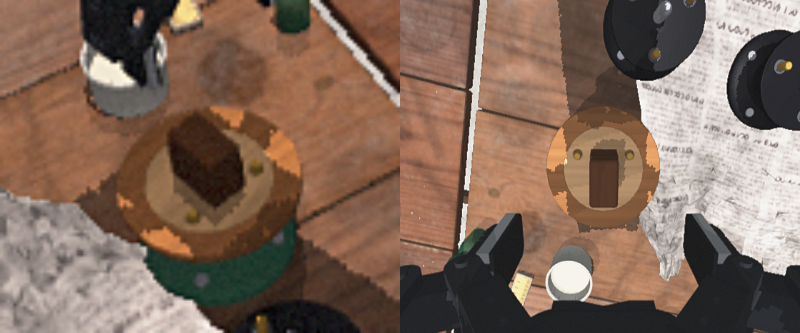

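Brass studs show through the holes and the plate lies flat, hiding the flange. One numeric check of position and height from the rim, plus the bystanders.

```bash
python3 - <<'E'
from hd import *
c=cam("wrist"); hs=cv2.cvtColor(c["im"],cv2.COLOR_BGR2HSV)
m=((hs[...,0]>=10)&(hs[...,0]<=28)&(hs[...,1]>105)&(hs[...,2]>60)).astype(np.uint8)*255
b=np.zeros_like(m); u,v=proj(c,[.55,.145,.077]); cv2.circle(b,(int(u),int(v)),95,255,-1); m&=b
m=cv2.morphologyEx(m,cv2.MORPH_OPEN,cv2.getStructuringElement(2,(9,9)))
P=cv2.convexHull(max(cv2.findContours(m,0,1)[0],key=cv2.contourArea))[:,0].astype(float)
for z in(.072,.077,.085):
    w=np.array([onz(c,*p,z)[:2] for p in P]); s=least_squares(lambda q:np.hypot(w[:,0]-q[0],w[:,1]-q[1])-q[2],[.55,.145,.064],loss="soft_l1",f_scale=.001); print(z,np.round(s.x,4),np.median(abs(s.fun)))
E
```

```text
0.072 [0.5615 0.1432 0.0749] 0.0021196728457943403
0.077 [0.5599 0.1429 0.0736] 0.0020877791542431856
0.085 [0.5573 0.1423 0.0716] 0.0020365822700805503
```

```bash
python3 - <<'E'
from hd import *
for n in("wrist","scene"):
    c=cam(n); lab=cv2.GaussianBlur(cv2.cvtColor(c["im"],cv2.COLOR_BGR2LAB),(3,3),0).astype(float)[...,2]
    W=[];
    for a in np.radians(np.arange(0,360,4)):   # radial scan: outermost strongest drop in yellowness
        r=np.arange(.056,.072,.0004); px=np.array([proj(c,[.55+q*np.cos(a),.145+q*np.sin(a),.077]) for q in r])
        g=cv2.remap(lab.astype(np.float32),px[:,0].astype(np.float32)[None],px[:,1].astype(np.float32)[None],1)[0]
        d=g[:-6]-g[6:]; i=d.argmax()
        if d[i]>6: W.append((px[i+3]))
    for z in(.073,.077,.081):
        w=np.array([onz(c,*p,z)[:2] for p in W]); s=least_squares(lambda q:np.hypot(w[:,0]-q[0],w[:,1]-q[1])-q[2],[.55,.145,.064],loss="soft_l1",f_scale=.0005); print(n,len(w),z,np.round(s.x,4),np.round(np.median(abs(s.fun)),4))
t=cam("top"); cv2.imwrite("pics/t9.png",t["im"]); a=cv2.imread("pics/top0.png"); 
for k,(u,v) in dict(box=(345,160),jar=(284,161),pot=(230,160)).items():
    print(k,"shift px",cv2.phaseCorrelate(*[np.float32(cv2.cvtColor(q[v-16:v+16,u-16:u+16],6)) for q in(a,t["im"])]))
E
```

```text
wrist 76 0.073 [0.5504 0.1447 0.0641] 0.0002
wrist 76 0.077 [0.5493 0.1444 0.0632] 0.0002
wrist 76 0.081 [0.5482 0.1441 0.0624] 0.0002
scene 33 0.073 [0.5482 0.1446 0.064 ] 0.0006
scene 33 0.077 [0.5454 0.1457 0.0637] 0.0006
scene 33 0.081 [0.5426 0.1468 0.0634] 0.0006
box shift px ((-0.03626720604496825, 0.08214270428578097), 1.249180466402322)
jar shift px ((0.021117989224377354, 0.05375986834584978), 0.9937431272119284)
pot shift px ((0.09935605894931498, 0.08215507859763171), 0.9631539424881339)
```

```bash
python3 -c "
from h import *
print(workorder.job_done())"
```

```text
the job is handed in; nothing more can be done
None
```

I fitted the faceplate on the green-footed wheel, released it, backed the arm off and handed the job in at about 22 s. No verdict is reported.

**How it went:** I gripped the plate by its bar, matched its holes to the stud angle (12.7°, measured in the wrist view), and lowered it over the pin and studs. The wrist force changed by only about 1.4 N at contact, far below the 25 N limit.

**Last checks:**
- **Fit:** both holes visible in each of the last two views have a brass stud in them; the bar hides the third. The plate looks flat with the flange hidden.
- **Position, wrist view:** the rim centre is about 1 mm from the wheel axis.
- **Height, wrist view:** the rim radius matches a rim height of about 73 mm, against the nominal 77 mm. That spread is within the calibration error.
- **Bystanders:** the lacquer box, ink jar and glue pot shifted less than 0.15 px in the top view.

**Checks that failed or disagreed:**
- A first colour-mask rim fit failed because table pixels got into the mask, so I discarded it.
- The scene-view rim fit put the centre about 4.6 mm off in x at the nominal height. It had few points and looks from an angle, so I trusted the wrist view.
- I could not measure directly how far the sprung head is pressed down.

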